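Unlock the scraper arm of a cake coating machine and swing it aside

ROBOT

A 7-joint arm with a two-finger parallel gripper is mounted at the origin on the work surface. World frame = base frame: x ahead of the robot, y to its left, z up, the work surface at z = 0. Lengths are in m, angles in rad, forces in N, time in s.
With the tool pointing down it reaches from about 0.4 to 0.875 m from the base axis. Payload 4.4 kg.
Tool frame: the origin (TCP) lies midway between the tips of the shut fingers; the grasp point (between the pads) lies 19 mm behind it; z points along the fingers, y is the line along which they close (so a half turn about z gives the same grasp; the last joint's range is limited). The gripper opens to 85 mm and grips with 20 to 120 N. Pads are 22 mm wide; open, the fingers measure 114 mm over their backs; the gripper's body (76 mm by 85 mm) begins 54 mm behind the grasp point. The pads swing forward as they close: fully open they stand 13 mm farther back than shut.
Start: joints at [1.197, 0.628, 0.038, 1.517, -0.027, 0.996, -0.02], TCP at [0.197, -0.619, 0.193] pointing down, gripper open.
Joint ranges: [-3.06, 3.06], [-0.37, 2.12], [-1.25, 1.32], [0.18, 2.47], [-1.1, 4.24], [0.23, 1.98], [-2.94, 2.94]. Speed limits (rad/s): [2.57, 2.57, 3.14, 3.14, 3.14, 3.14, 3.14].

INTERFACE

Orientations are given as a rotation vector (axis times angle).
In Python, from cell import env, solver, status, read_camera, get_calibration, job gives the robot as it stands. The module is installed in compiled form; this text tells all that it offers. Calls block until the motion is done:
- env.move_to(position, orientation): joint-space move of the TCP to a pose.
- env.move_straight(position, max_speed=0.15, rotation=None, until_force=None): straight line of the TCP; rotation=None keeps the orientation; max_speed is the mean speed in m/s. With until_force (N) it stops when the force on the tool has changed by that much, and returns True; else False.
- env.goto_joints(angles): joint-space move.
- env.open_jaws() and env.close(grasp_force=None): open the fingers fully, or close them until they stop; grasp_force is the grip in N (None keeps the last).
- env.hold(seconds).
- solver.ik(position, orientation): joint angles nearest the present ones, or None.
- status.get_obs(): the state.
- read_camera(name): name is "scene" or "top" or "wrist"; returns (picture, depth): 384x512x3 uint8, red, green, blue; 384x512 float32, m along the optical axis (not along the pixel's ray), 0 where there is no reading.
- get_calibration(name): a dict with "intrinsics" (3x3 intrinsics, pixels), "dist_coeffs" ([k1, k2, p1, p2, k3] as OpenCV has them; the pictures are not rectified), "rvec" (rotation vector, rad) and "tvec" (3), from world to camera coordinates, as OpenCV has them. Camera axes: x right, y down, z forward; pixel columns grow to the right and rows downward; lengths in m; the calibration is good to about 2 mm. A picture is of the moment at which its call begins: read the wrist's pose just before it. get_calibration takes no time and is no camera call; for the wrist camera it gives the pose at the moment of the call.
A pose or a line that the arm cannot do raises env.IKError and nothing moves.
- job.finish_job(): hands the job in; it is judged then, once.
The state is a dict: "t": time; "joint_pos": joint angles; "joint_velocities": joint speeds; "tau": joint torques, N m; "ee_pos": TCP position; "tool_rot": TCP orientation; "contact_force": force on the tool from outside, world axes, zero at the start; "torque": the same for the moment, N m; "width": finger opening in m; "grasp_force": force on a finger pad.
Only numpy, scipy, OpenCV 4.12 (cv2) and the standard library are available. Lean on these libraries where they do the work, as an engineer would, in place of code of your own. Each camera call takes 0.05 s, during which the arm holds its last target. There are 200 camera calls.

TASK

The cake on the coating machine is smooth and ready to come off. Pull the arm's spring-loaded lock screw straight up until its thread bites, wind it anticlockwise right up to the top so that it stays there by itself, then swing the scraper arm about a quarter turn away from the cake and let go. Do not disturb the cake or the bottle, jar and piping nozzle standing around the machine.

Things in the scene. Friction and masses are not known exactly. Their poses are not given: they have to be found in the camera images.
- coater: Cake coating machine, fixed: low white housing, 240 x 440 mm (y is its long axis), 63 mm high. Origin under its middle at table height, z up. At (0, 85 mm): 220 mm turntable, top at 83 mm, with the cake. At (0, -115 mm): a steel column topped by a fixed flange and, on it, the 104 mm round hub of the scraper arm, hub top at 197 mm. Place and yaw vary.
- screw_head (a point): Centre (half-way up, on the axis) of the lock screw's round knurled steel head, 32 mm across, 24 mm high, slotted, axis vertical. It stands on the hub on the side away from the cake, 36 mm from the pivot. Screw down: this point is 230 mm above the table (head 218 to 242 mm); under it a 26 mm bush up to 216 mm, then the hub's flat top at 197 mm.
- lock_screw (a joint): Rise of the lock screw in m: 0 down, its end locked 9.5 mm deep in the flange; about 0.012 fully up (stop). A spring holds it down (6 to 10 N). Pulled straight up it stops at 0.005 to 0.0075, where the threads meet; kept pulled (10 to 15 N) and turned it enters the thread, then rises 15 mm a turn (2.4 mm per rad) and stays where left, after sinking back 1 to 2 mm of play.
- screw_turn (a joint): Angle of the lock screw in rad, growing anticlockwise seen from above (the way that winds it up). It starts at 0.1 to 0.95, enters the thread at about 1.1 if kept pulled up, and is fully up 2.2 to 3.2 rad from its start (under 0.2 N m). Down, it turns idly; let go before the thread has it, it springs down again.
- swing_grip (a point): Centre (half-way up) of the upright round black grip on the scraper arm, 20 mm in diameter and 46 mm high, from 197 to 243 mm above the table. It stands 100 mm from the pivot, on the arm's bar (22 mm wide, its top at 197 mm, its end 133 mm from the pivot); below it hangs the steel scraper blade, down to 92 mm above the table, 5 mm from the cake.
- swing_pivot (a point): Point on the vertical axis about which the arm swings: middle of the hub's top, 197 mm above the table.
- scraper_arm (a joint): Swing of the scraper arm in rad: 0 pointing at the cake (start, locked), growing clockwise seen from above, away from the robot, to a stop at 1.75. The pivot is stiff (0.25 N m, about 3 N at the grip) and stays where it is left.
- cake_mid (a point): Centre (half-way up) of the cake: a smooth cream-coloured round cake, 150 mm in diameter, on a white 160 mm board, 78 mm high in all, standing loose on the turntable, its top 161 mm above the table.
- bottle_mid (a point): Centre (half-way up) of a dark food-colour bottle with a white cap, 48 mm in diameter, 115 mm high, standing by the housing's end near the column.
- jar_mid (a point): Centre (half-way up) of a small jar with a white lid, 48 mm in diameter, 62 mm high, near the bottle.
- nozzle_mid (a point): Centre (half-way up) of a steel piping nozzle, a cone 28 mm wide and 40 mm high, standing beyond the machine.
- turntable (a point): Centre of the turntable's top, 83 mm above the table; the cake stands centred here.
Not all that is in view belongs to the job. There is more than one size of the part that bears cake_mid; the job needs the largest.

How it is judged:
On the way:
1. the lock screw is pulled and wound up out of its hole (more than 10 mm up) while the arm still points at the cake (within 0.1 rad) (value of joint lock_screw above 0.01 m and value of joint scraper_arm below 0.1 rad), for 0.3 s.
At the end, for the whole second after the job is handed in: The lock screw is held up by its thread, more than 10 mm above its lowest position (of 12 mm), the scraper arm is at rest more than 1.2 rad from its working position, and the cake stands upright, centred on the turntable within 12 mm (value of joint lock_screw above 0.01 m and value of joint scraper_arm above 1.2 rad and velocity of joint scraper_arm below 0.05 rad/s and horizontal distance between cake_mid and turntable below 0.012 m and angle between cake_mid's own z axis and vertical below 0.1 rad); the robot touches nothing.
It fails at once if the cake is shifted by more than 12 mm (distance of cake_mid from where it was at the start of the episode above 0.012 m).
It fails at once if the bottle is pushed more than 30 mm or knocked over (distance of bottle_mid from where it was at the start of the episode above 0.03 m).
It fails at once if the jar is pushed more than 30 mm or knocked over (distance of jar_mid from where it was at the start of the episode above 0.03 m).
It fails at once if the piping nozzle is pushed more than 30 mm or knocked over (distance of nozzle_mid from where it was at the start of the episode above 0.03 m or angle between nozzle_mid's own z axis and vertical above 0.8 rad).
It also fails if it takes over 72 s, if anything falls off the work surface, if the arm or the gripper's body presses on something with over 40 N, if the wrist force passes 120 N, or if a joint passes its speed limit or range.

## Working session

There is one attempt and no reset: what is moved stays moved. The work goes in short steps, each a Python script; the robot and the scene stay as the last script left them, time stands still between calls to the robot, and variables do not carry over. Pictures are saved under pics/ and viewed, at most 13 in all, crops included, and the job is handed in when it is done.

```bash
mkdir -p pics; python3 - <<'E'
from cell import *
import cv2,numpy as np
for n in("scene","top"):
    p,d=read_camera(n);cv2.imwrite(f"pics/{n}0.png",p[:,:,::-1]);np.save(f"{n}_d.npy",d)
    c=get_calibration(n);print(n,c)
print(status.get_obs())
E
```

```text
scene {'intrinsics': array([[458.01857693,   0.        , 251.89904241],
       [  0.        , 458.01857693, 190.26700144],
       [  0.        ,   0.        ,   1.        ]]), 'dist_coeffs': array([-0.01126011,  0.        ,  0.        ,  0.        ,  0.        ]), 'rvec': array([ 0.85734085,  2.44338263, -1.21874324]), 'tvec': array([ 0.38662453, -0.13286401,  1.54415231])}
top {'intrinsics': array([[414.71678683,   0.        , 258.95461263],
       [  0.        , 414.71678683, 182.90601095],
       [  0.        ,   0.        ,   1.        ]]), 'dist_coeffs': array([-0.04471346,  0.        ,  0.        ,  0.        ,  0.        ]), 'rvec': array([ 2.19640005, -2.20825245,  0.09666233]), 'tvec': array([0.07595482, 0.56854449, 1.20716851])}
{'t': 0.1, 'joint_pos': array([ 1.19718293,  0.62923954,  0.03843251,  1.51825207, -0.02701431,
        0.99632059, -0.02003405]), 'joint_velocities': array([ 1.64356049e-03, -3.98469584e-03, -3.62474146e-04, -8.75692256e-04,
        5.60218963e-06, -3.08153179e-04, -8.03848010e-04]), 'tau': array([ 2.36043408e-03, -5.64540017e+01,  1.23033531e+00, -1.93975550e+01,
        1.12803260e-02,  5.38314504e-03,  3.35891229e-05]), 'ee_pos': array([ 0.19678562, -0.61884182,  0.19169511]), 'tool_rot': array([-3.10280298e+00, -4.81298639e-01,  4.05135263e-04]), 'contact_force': array([ 0.44264434, -0.24997776, -0.26258171]), 'torque': array([ 0.01126311, -0.04442113, -0.01186657]), 'grasp_force': 0.0, 'width': 0.08555395546274361}
```

View pics/scene0.png

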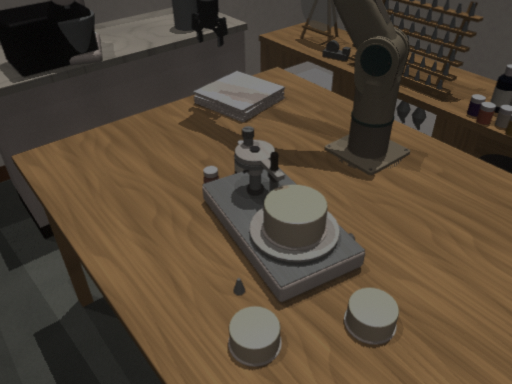

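View pics/top0.png

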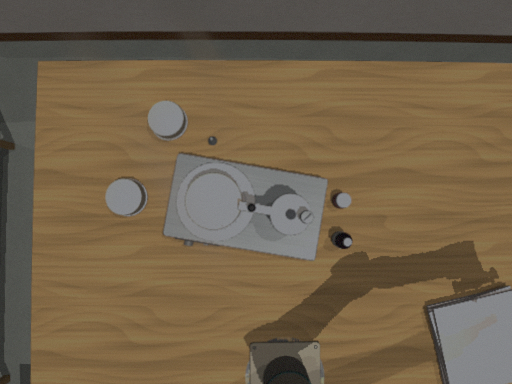

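```bash
cat > h.py <<'E'
from cell import *
import cv2,numpy as np
from scipy.spatial.transform import Rotation as R
def px2w(n,uv,z,c=None):
    c=c or get_calibration(n)
    M=cv2.Rodrigues(np.array(c["rvec"]))[0];t=np.array(c["tvec"]).ravel()
    q=cv2.undistortPoints(np.array([[uv]],float),c["intrinsics"],c["dist_coeffs"]).ravel()
    d=M.T@np.array([q[0],q[1],1]);o=-M.T@t
    return o+d*(z-o[2])/d[2]
E
python3 - <<'E'
from h import *
im=cv2.imread("pics/top0.png")
cv2.imwrite("pics/top_crop.png",cv2.resize(im[140:270,160:360],None,fx=4,fy=4,interpolation=cv2.INTER_CUBIC))
for uv,z in [((213,202),.161),((290,214),.197),((307,217),.242),((252,208),.243),((344,200),.062),((347,242),.115),((212,140),.04),((181,155),.063),((327,178),.063),((315,258),.063),((165,236),.063)]:
    print(uv,z,px2w("top",uv,z).round(4))
E
```

```text
(213, 202) 0.161 [0.511 0.196 0.161]
(290, 214) 0.197 [4.792e-01 1.000e-04 1.970e-01]
(307, 217) 0.242 [ 0.4724 -0.0362  0.242 ]
(252, 208) 0.243 [0.4948 0.0958 0.243 ]
(344, 200) 0.062 [ 0.5161 -0.1685  0.062 ]
(347, 242) 0.115 [ 0.4012 -0.1624  0.115 ]
(212, 140) 0.04 [0.6931 0.2093 0.04  ]
(181, 155) 0.063 [0.6466 0.2952 0.063 ]
(327, 178) 0.063 [ 0.5792 -0.1204  0.063 ]
(315, 258) 0.063 [ 0.3529 -0.0829  0.063 ]
(165, 236) 0.063 [0.4179 0.339  0.063 ]
```

View pics/top_crop.png

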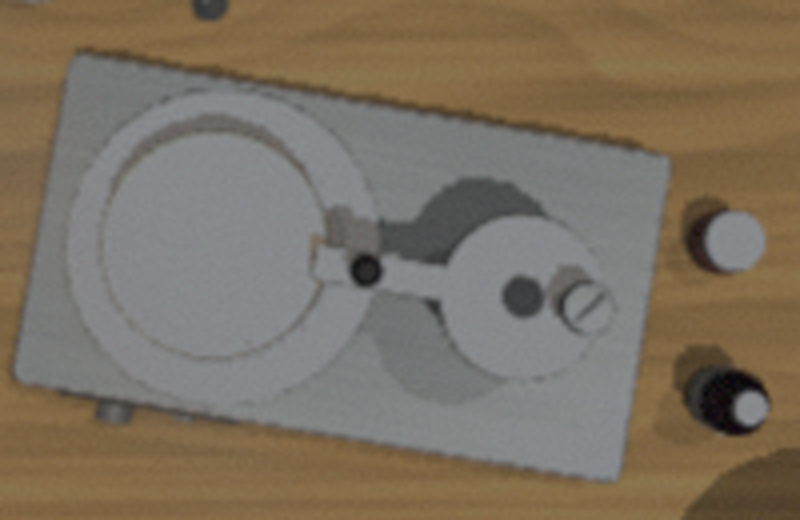

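```bash
python3 - <<'E'
from h import *
o=status.get_obs()
q=R.from_rotvec([np.pi,0,0])
# tool y along world x-ish (tangential to hub at screw)
best=None
for z in [.42]:
  for a in np.arange(-180,180,15):
    r=(R.from_euler('z',a,degrees=True)*q)
    s=solver.ik([.4735,-.037,z],r.as_rotvec())
    s2=solver.ik([.4735,-.037,.22],r.as_rotvec())
    print(a,None if s is None else (s[4],s[6]), None if s2 is None else (np.round(s2,2)))
d=np.load("top_d.npy");c=get_calibration("top")
M=cv2.Rodrigues(c["rvec"])[0]
K=c["intrinsics"]
for v,u in [(214,290),(214,291),(205,290),(217,307),(202,213),(208,252),(213,289)]:
    p=cv2.undistortPoints(np.array([[[u,v]]],float),K,c["dist_coeffs"]).ravel()
    print(u,v,(M.T@(np.array([p[0],p[1],1])*d[v,u]-c["tvec"])).round(4))
E
```

```text
-180 (np.float64(0.22980104887779268), np.float64(1.3279057856436656)) [ 0.6   0.44 -0.82  1.94  0.4   0.93  1.16]
-165 (np.float64(0.22511114263592982), np.float64(1.5950402230036436)) [ 0.65  0.46 -0.9   1.94  0.45  0.95  1.37]
-150 (np.float64(0.26276389123311733), np.float64(1.8138748387260926)) [ 0.74  0.52 -1.06  1.94  0.54  1.    1.53]
-135 (np.float64(0.2627638912331173), np.float64(2.0756742265252424)) [ 0.74  0.52 -1.06  1.94  0.54  1.    1.79]
-120 (np.float64(0.26276389123311733), np.float64(2.3374736143243915)) [ 0.74  0.52 -1.06  1.94  0.54  1.    2.05]
-105 (np.float64(0.2627638912331173), np.float64(2.599273002123541)) [ 0.74  0.52 -1.06  1.94  0.54  1.    2.31]
-90 (np.float64(-0.2907881767170089), np.float64(-2.7645727096089057)) [-0.28  0.37  0.41  1.96 -0.19  0.85 -2.91]
-75 (np.float64(-0.00039581536060240817), np.float64(-2.860437822437594)) [-0.22  0.36  0.32  1.96 -0.15  0.85 -2.7 ]
-60 (np.float64(0.00947122283285769), np.float64(-2.6102392809472565)) [-0.16  0.35  0.24  1.96 -0.11  0.84 -2.48]
-45 (np.float64(0.023448467030947884), np.float64(-2.364760317329
[... 1183 characters left out ...]
7  0.04]
120 (np.float64(0.13217597080277052), np.float64(0.39111373590332316)) [ 0.42  0.38 -0.54  1.94  0.25  0.88  0.27]
135 (np.float64(0.14531537452072807), np.float64(0.6380985986638864)) [ 0.46  0.39 -0.61  1.94  0.29  0.89  0.49]
150 (np.float64(0.16207120596600952), np.float64(0.8810015593969679)) [ 0.51  0.41 -0.67  1.94  0.32  0.9   0.72]
165 (np.float64(0.19368599555772098), np.float64(1.1070851648308455)) [ 0.55  0.42 -0.74  1.94  0.35  0.91  0.95]
290 214 [0.4793 0.0006 0.202 ]
291 214 [ 0.4793 -0.002   0.201 ]
290 205 [ 5.018e-01 -1.000e-04  1.968e-01]
307 217 [ 0.4723 -0.0364  0.2408]
213 202 [0.511  0.1961 0.1597]
252 208 [0.4948 0.0958 0.2399]
289 213 [0.4818 0.0031 0.2023]
```

```bash
python3 - <<'E'
from h import *
o=status.get_obs()
env.move_straight([.2,-.6,.42])
q=R.from_euler('z',-60,degrees=True)*R.from_rotvec([np.pi,0,0])
env.move_to([.4735,-.037,.36],q.as_rotvec())
o=status.get_obs();print(o["t"],o["ee_pos"],o["joint_pos"].round(3),o["contact_force"])
c=get_calibration("wrist");p,d=read_camera("wrist")
np.save("w.npy",d);import pickle;pickle.dump(c,open("w.pkl","wb"))
cv2.imwrite("pics/w1.png",p[:,:,::-1])
E
```

```text
4.025 [ 0.47363324 -0.0377899   0.36000523] [ 0.211  0.217 -0.241  1.715  0.055  1.216 -2.662] [ 0.07074758 -0.4438748   0.55539222]
```

View pics/w1.png

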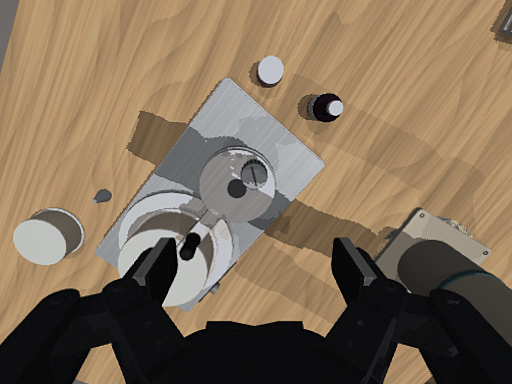

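```bash
python3 - <<'E'
from h import *
import pickle
c=pickle.load(open("w.pkl","rb"))
for uv,z in [((255,173.5),.242),((237,188),.202),((192,241),.243),((336,107),.115),((271,70),.062)]: print(uv,px2w("wrist",uv,z,c).round(4))
im=cv2.imread("pics/w1.png")
cv2.imwrite("pics/w1c.png",cv2.resize(im[140:260,170:300],None,fx=5,fy=5,interpolation=cv2.INTER_CUBIC))
E
```

```text
(255, 173.5) [ 0.4729 -0.0408  0.242 ]
(237, 188) [ 0.4787 -0.003   0.202 ]
(192, 241) [0.4979 0.0734 0.243 ]
(336, 107) [ 0.4016 -0.1658  0.115 ]
(271, 70) [ 0.5148 -0.1676  0.062 ]
```

View pics/w1c.png

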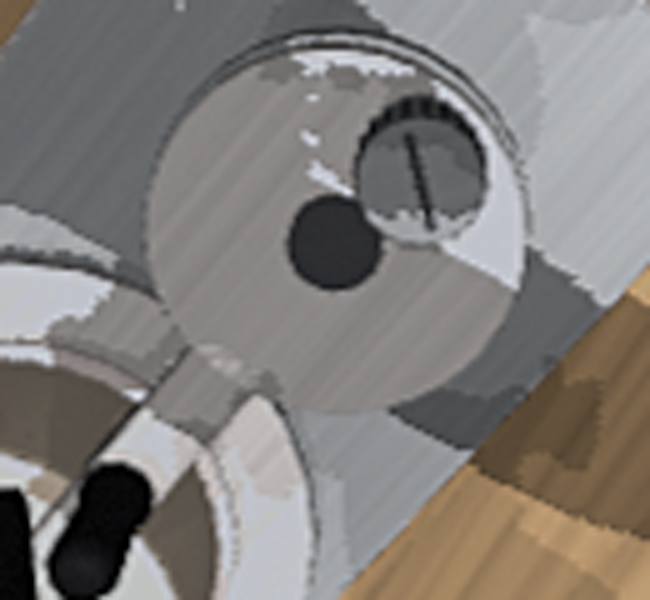

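```bash
python3 - <<'E'
from h import *
def s(l):
    o=status.get_obs();print(l,round(o["t"],2),o["ee_pos"].round(4),"F",o["contact_force"].round(1),"T",o["torque"].round(2),"w",round(o["width"],4),"g",round(o["grasp_force"],1))
env.move_straight([.4735,-.037,.26],.15)
s("pre")
print(env.move_straight([.4735,-.037,.213],.06,until_force=6)); s("down")
env.close(grasp_force=60); s("closed")
env.hold(.3); s("held")
E
```

```text
pre 4.89 [ 0.4742 -0.0371  0.2607] F [1.2 0.  0.5] T [ 0.01 -0.05 -0.05] w 0.0858 g 0.0
False
down 5.83 [ 0.4738 -0.037   0.2132] F [ 0.3  1.4 -0. ] T [-0.    0.02 -0.04] w 0.0853 g 0.0
closed 6.59 [ 0.4735 -0.037   0.213 ] F [-0.6 -0.5 -0.1] T [-0.   -0.03  0.01] w 0.0003 g 0.0
held 6.89 [ 0.4735 -0.037   0.213 ] F [-0.4  0.7 -0.9] T [-0.    0.   -0.02] w -0.0001 g 0.0
```

```bash
python3 - <<'E'
from h import *
o=status.get_obs();print(R.from_rotvec(o["tool_rot"]).as_matrix().round(3))
p,d=read_camera("wrist");q,d2=read_camera("scene")
a=cv2.resize(p,(400,300));b=cv2.resize(q[60:240,180:420],(400,300))
cv2.imwrite("pics/m.png",np.hstack([a,b])[:,:,::-1])
E
```

```text
[[ 0.5   -0.866 -0.   ]
 [-0.866 -0.5    0.   ]
 [-0.     0.    -1.   ]]
```

View pics/m.png

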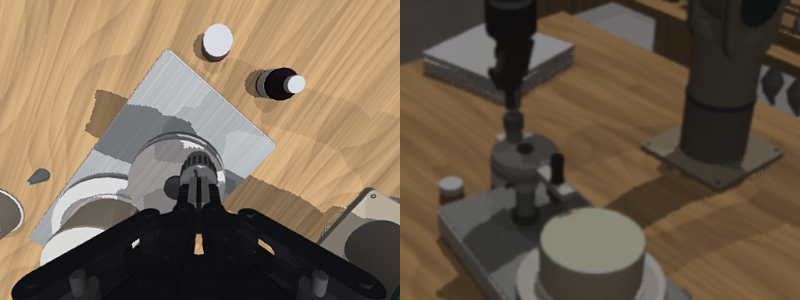

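```bash
python3 - <<'E'
from h import *
def cloud(n):
    c=get_calibration(n);p,d=read_camera(n)
    M=cv2.Rodrigues(np.array(c["rvec"]))[0]
    v,u=np.mgrid[:384,:512]
    q=cv2.undistortPoints(np.stack([u,v],-1).reshape(-1,1,2).astype(float),c["intrinsics"],c["dist_coeffs"]).reshape(384,512,2)
    P=np.concatenate([q,np.ones((384,512,1))],2)*d[...,None]
    return p,(P-np.ravel(c["tvec"]))@M
p,W=cloud("wrist")
for v in range(180,300,8): print(v,[tuple((W[v,u]*1000).round().astype(int)) for u in (240,248,256,264,272)])
cv2.imwrite("pics/m2.png",cv2.resize(p[170:300,190:330],None,fx=4,fy=4,interpolation=cv2.INTER_CUBIC)[:,:,::-1])
p,W=cloud("scene")
for v in range(100,160,5): print(v,[tuple((W[v,u]*1000).round().astype(int)) for u in range(236,268,4)])
E
```

```text
180 [(np.int64(493), np.int64(-51), np.int64(195)), (np.int64(487), np.int64(-53), np.int64(190)), (np.int64(480), np.int64(-54), np.int64(180)), (np.int64(473), np.int64(-55), np.int64(171)), (np.int64(445), np.int64(-37), np.int64(63))]
188 [(np.int64(490), np.int64(-46), np.int64(196)), (np.int64(485), np.int64(-49), np.int64(196)), (np.int64(479), np.int64(-52), np.int64(197)), (np.int64(473), np.int64(-53), np.int64(189)), (np.int64(464), np.int64(-54), np.int64(177))]
196 [(np.int64(487), np.int64(-40), np.int64(195)), (np.int64(483), np.int64(-46), np.int64(205)), (np.int64(478), np.int64(-49), np.int64(205)), (np.int64(471), np.int64(-50), np.int64(199)), (np.int64(464), np.int64(-52), np.int64(192))]
204 [(np.int64(487), np.int64(-42), np.int64(219)), (np.int64(484), np.int64(-49), np.int64(230)), (np.int64(480), np.int64(-52), np.int64(232)), (np.int64(474), np.int64(-53), np.int64(228)), (np.int64(462), np.int64(-47), np.int64(196))]
212 [(np.int64(487), np.int64(-44), np.int64(238)), (np.int64(483), np.int64(-48), np.int64(242)), (np.int64(479), np.int64(-50), np.int64(24
[... 6333 characters left out ...]
96)), (np.int64(508), np.int64(-26), np.int64(195)), (np.int64(500), np.int64(-19), np.int64(195)), (np.int64(492), np.int64(-12), np.int64(196)), (np.int64(492), np.int64(4), np.int64(203)), (np.int64(482), np.int64(9), np.int64(202)), (np.int64(469), np.int64(9), np.int64(196)), (np.int64(461), np.int64(16), np.int64(196))]
155 [(np.int64(532), np.int64(-10), np.int64(197)), (np.int64(523), np.int64(-6), np.int64(196)), (np.int64(518), np.int64(5), np.int64(199)), (np.int64(509), np.int64(10), np.int64(198)), (np.int64(501), np.int64(16), np.int64(197)), (np.int64(490), np.int64(19), np.int64(195)), (np.int64(484), np.int64(27), np.int64(196)), (np.int64(477), np.int64(35), np.int64(197))]
```

View pics/m2.png

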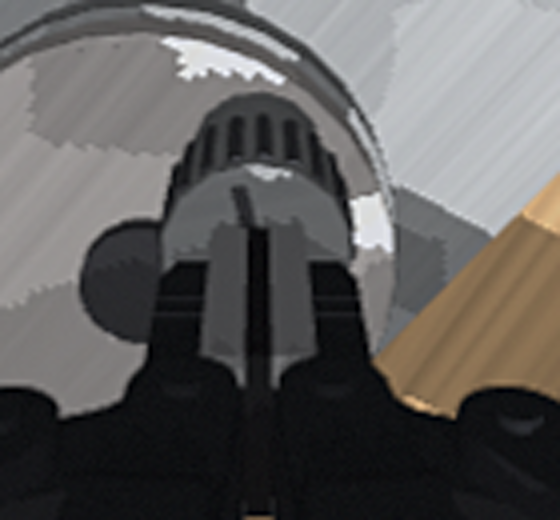

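```bash
cat >> h.py <<'E'
def cloud(n):
    c=get_calibration(n);p,d=read_camera(n)
    M=cv2.Rodrigues(np.array(c["rvec"]))[0]
    v,u=np.mgrid[:384,:512]
    q=cv2.undistortPoints(np.stack([u,v],-1).reshape(-1,1,2).astype(float),c["intrinsics"],c["dist_coeffs"]).reshape(384,512,2)
    P=np.concatenate([q,np.ones((384,512,1))],2)*d[...,None]
    return p,(P-np.ravel(c["tvec"]))@M
def s(l):
    o=status.get_obs();print(l,round(o["t"],2),o["ee_pos"].round(4),"F",o["contact_force"].round(1),"T",o["torque"].round(2),"w",round(o["width"],4),"g",round(o["grasp_force"],1));return o
E
python3 - <<'E'
from h import *
s("now")
p,W=cloud("wrist")
def pr(W):
  for v in range(216,242,2): print(v,[(W[v,u]*1000).round().astype(int).tolist() for u in (234,246,254,262,274)])
pr(W)
env.move_straight([.4735,-.037,.263],.1);env.hold(.2)
s("up");p,W=cloud("wrist");print("up");pr(W)
cv2.imwrite("pics/m3.png",cv2.resize(p[150:300,180:330],None,fx=4,fy=4,interpolation=cv2.INTER_CUBIC)[:,:,::-1])
E
```

```text
now 7.09 [ 0.4735 -0.037   0.213 ] F [ 0.4 -0.4 -0.7] T [0.02 0.01 0.03] w 0.0001 g 0.0
216 [[488, -37, 230], [483, -45, 242], [479, -48, 242], [474, -50, 242], [466, -52, 236]]
218 [[488, -38, 236], [482, -44, 242], [478, -46, 240], [473, -48, 240], [466, -52, 239]]
220 [[488, -38, 240], [482, -43, 242], [477, -45, 241], [473, -48, 241], [466, -51, 240]]
222 [[487, -37, 240], [481, -41, 241], [476, -44, 241], [472, -47, 242], [465, -50, 241]]
224 [[487, -37, 241], [480, -40, 241], [476, -43, 241], [471, -45, 241], [465, -49, 241]]
226 [[486, -35, 241], [479, -39, 241], [475, -42, 241], [470, -44, 240], [464, -48, 241]]
228 [[485, -34, 241], [482, -45, 258], [478, -47, 256], [474, -49, 257], [464, -47, 242]]
230 [[485, -33, 241], [482, -45, 259], [478, -47, 261], [474, -49, 259], [463, -46, 242]]
232 [[484, -32, 241], [482, -45, 263], [478, -47, 262], [474, -49, 262], [462, -44, 240]]
234 [[483, -31, 242], [482, -45, 264], [478, -47, 265], [475, -49, 265], [461, -42, 240]]
236 [[486, -38, 259], [482, -45, 267], [478, -47, 267], [475, -49, 268], [466, -49, 259]]
238 [[486, -38, 262], 
[... 693 characters left out ...]
[471, 5, 201], [459, 1, 197], [452, -3, 198], [445, -7, 196], [435, -13, 197]]
228 [[470, 7, 201], [482, -45, 307], [478, -48, 308], [474, -50, 307], [433, -11, 196]]
230 [[468, 11, 196], [482, -45, 309], [478, -47, 310], [474, -49, 309], [432, -9, 196]]
232 [[466, 13, 196], [482, -45, 312], [478, -47, 312], [474, -49, 311], [431, -7, 196]]
234 [[466, 15, 197], [482, -45, 314], [478, -47, 315], [474, -49, 313], [430, -6, 196]]
236 [[485, -38, 308], [482, -46, 318], [478, -47, 316], [474, -48, 314], [466, -49, 308]]
238 [[485, -38, 310], [482, -45, 319], [478, -47, 319], [474, -49, 318], [466, -49, 311]]
240 [[485, -38, 313], [481, -45, 320], [478, -47, 320], [474, -49, 321], [466, -49, 313]]
```

View pics/m3.png

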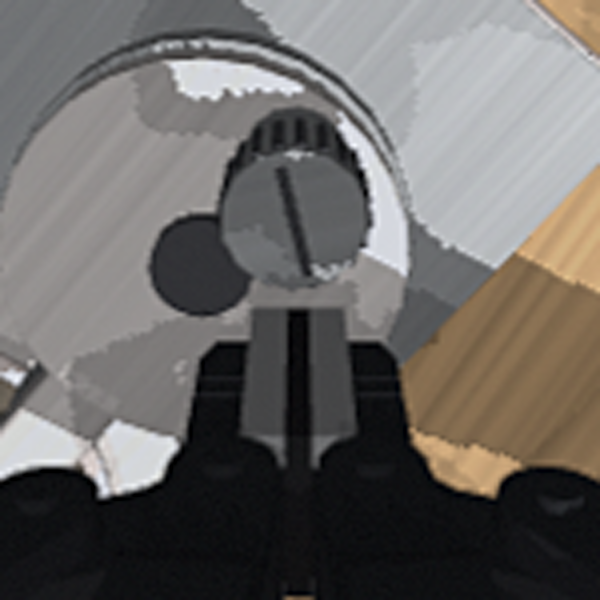

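```bash
python3 - <<'E'
from h import *
print(px2w("wrist",(253.7,204),.242))
env.open_jaws()
print(env.move_straight([.4735,-.037,.205],.12,until_force=5),env.move_straight([.4735,-.037,.172],.05,until_force=5)); s("down")
env.close(grasp_force=25); s("closed")
env.hold(.3); s("held")
p,d=read_camera("wrist")
cv2.imwrite("pics/m4.png",cv2.resize(p[130:300,160:350],None,fx=3,fy=3)[:,:,::-1])
E
```

```text
[ 0.47308873 -0.03838752  0.242     ]
False False
down 10.27 [ 0.4737 -0.037   0.172 ] F [-1.1 -0.5  0.2] T [0.05 0.06 0.03] w 0.0853 g 0.0
closed 10.8 [ 0.4738 -0.0369  0.1723] F [-0.5 -0.3  1.8] T [-0.03  0.04 -0.04] w 0.031 g 25.7
held 11.1 [ 0.4738 -0.037   0.1722] F [-0.4  0.3  3.5] T [0.1  0.04 0.02] w 0.0313 g 25.8
```

View pics/m4.png

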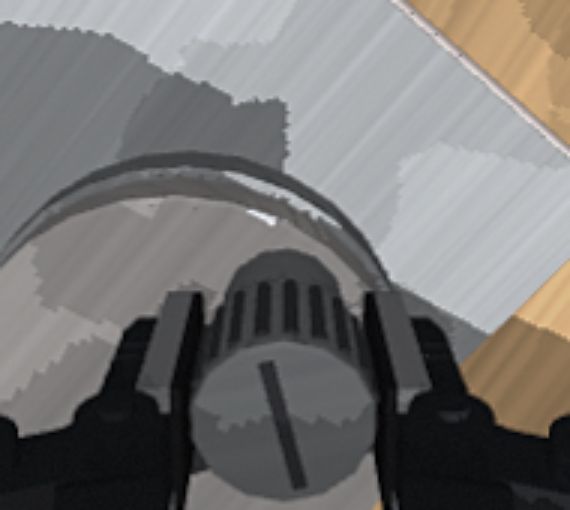

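```bash
python3 - <<'E'
from h import *
env.close(grasp_force=70); env.hold(.2); o=s("grip")
p=o["ee_pos"]
for i in range(1,13):
    t=np.array([.4737,-.037,p[2]+.001*i])
    env.move_straight(t,.02)
    env.hold(.05);o=s(i)
    if o["contact_force"][2]<-13: break
E
```

```text
grip 11.57 [ 0.4738 -0.0369  0.1724] F [-0.9  0.4  6.3] T [ 0.09  0.14 -0.01] w 0.0303 g 68.6
1 11.87 [ 0.4737 -0.0369  0.1728] F [ 2.1  0.5 -5.8] T [ 0.19 -0.54  0.01] w 0.0301 g 69.5
2 12.17 [ 0.4736 -0.0369  0.1742] F [ 1.5  0.5 -7. ] T [ 0.13 -0.51 -0.01] w 0.0303 g 69.6
3 12.47 [ 0.4737 -0.0369  0.1754] F [ 3.2  0.6 -6.2] T [ 0.2  -0.54 -0.02] w 0.03 g 69.6
4 12.77 [ 0.4737 -0.037   0.1764] F [ 2.3  1.8 -7. ] T [ 0.22 -0.53 -0.  ] w 0.0303 g 69.6
5 13.07 [ 0.4736 -0.037   0.1774] F [ 2.7  1.1 -7.5] T [ 0.23 -0.57  0.02] w 0.0302 g 69.7
6 13.37 [ 0.4737 -0.0369  0.1784] F [ 2.   1.4 -7.4] T [ 0.33 -0.52 -0.  ] w 0.0304 g 69.7
7 13.67 [ 0.4737 -0.037   0.1793] F [ 3.2  1.7 -8.1] T [ 0.32 -0.6  -0.02] w 0.0304 g 69.7
8 13.97 [ 0.4736 -0.0369  0.1802] F [  3.6   1.9 -11.1] T [ 0.33 -0.79 -0.01] w 0.0303 g 70.7
9 14.27 [ 0.4735 -0.0369  0.1804] F [  5.2   1.5 -21.3] T [ 0.37 -1.28  0.  ] w 0.0304 g 71.9
```

```bash
cat > wind.py <<'E'
from h import *
import sys
z,a0,n=float(sys.argv[1]),float(sys.argv[2]),int(sys.argv[3])
q=R.from_rotvec([np.pi,0,0]);a=a0
for i in range(n):
    a+=.12
    env.move_straight([.4737,-.037,z],.05,rotation=(R.from_euler('z',a)*q).as_rotvec())
    env.hold(.05)
    o=status.get_obs();F=o["contact_force"];T=o["torque"]
    M=R.from_rotvec(o["tool_rot"]).as_matrix()
    yaw=np.arctan2(M[1,0],M[0,0])
    print(i,round(o["t"],2),"a %.2f yaw %.2f z %.4f cmd %.4f"%(a,yaw,o["ee_pos"][2],z),"F",F.round(1),"Tz",T[2].round(3),"j7",o["joint_pos"][6].round(2),"w",round(o["width"],4))
    if abs(T[2])>.35 or F[2]<-28: break
    z+=np.clip(.00007*(F[2]+13),-.0006,.0006)
E
python3 wind.py .1807 -1.0472 14
```

```text
0 14.58 a -0.93 yaw -0.93 z 0.1805 cmd 0.1807 F [  3.6   1.2 -13.4] Tz 0.082 j7 -2.64 w 0.0302
1 14.9 a -0.81 yaw -0.81 z 0.1807 cmd 0.1807 F [  3.1   1.5 -11.3] Tz 0.112 j7 -2.54 w 0.0301
2 15.22 a -0.69 yaw -0.69 z 0.1809 cmd 0.1808 F [  3.2   3.  -10. ] Tz 0.046 j7 -2.44 w 0.0301
3 15.53 a -0.57 yaw -0.57 z 0.1811 cmd 0.1810 F [ 2.7  2.  -8.6] Tz 0.038 j7 -2.34 w 0.0301
4 15.85 a -0.45 yaw -0.45 z 0.1813 cmd 0.1813 F [ 2.6  2.3 -8.9] Tz 0.071 j7 -2.24 w 0.0303
5 16.17 a -0.33 yaw -0.33 z 0.1816 cmd 0.1816 F [ 2.4  1.7 -8.8] Tz 0.047 j7 -2.14 w 0.0302
6 16.48 a -0.21 yaw -0.21 z 0.1819 cmd 0.1819 F [ 2.9  3.3 -8.9] Tz 0.052 j7 -2.04 w 0.0298
7 16.8 a -0.09 yaw -0.09 z 0.1822 cmd 0.1822 F [ 2.9  3.2 -9.3] Tz 0.124 j7 -1.94 w 0.0303
8 17.12 a 0.03 yaw 0.03 z 0.1824 cmd 0.1824 F [ 3.2  3.7 -8.8] Tz 0.082 j7 -1.84 w 0.0307
9 17.43 a 0.15 yaw 0.15 z 0.1827 cmd 0.1827 F [  3.2   3.  -10.6] Tz 0.099 j7 -1.74 w 0.0303
10 17.75 a 0.27 yaw 0.27 z 0.1829 cmd 0.1829 F [  1.8   4.8 -10. ] Tz 0.088 j7 -1.64 w 0.03
11 18.07 a 0.39 yaw 0.39 z 0.1831 cmd 0.1831 F [ 3.2  5.1 -9.6] Tz 0.078 j7 -1.54 w 0.03
12 18.38 a 0.51 yaw 0.51 z 0.1833 cmd 0.1833 F [ 3.   4.1 -9.2] Tz 0.04 j7 -1.44 w 0.0298
13 18.7 a 0.63 yaw 0.63 z 0.1835 cmd 0.1836 F [ 3.7  5.9 -9.4] Tz 0.148 j7 -1.34 w 0.0302
```

```bash
sed -i 's/    z+=np/    z+=.00015+np/' wind.py; python3 wind.py .1839 .6328 14
```

```text
0 19.02 a 0.75 yaw 0.75 z 0.1838 cmd 0.1839 F [  2.4   3.4 -10.4] Tz 0.03 j7 -1.25 w 0.0301
1 19.33 a 0.87 yaw 0.87 z 0.1841 cmd 0.1842 F [  3.1   5.8 -10. ] Tz 0.099 j7 -1.15 w 0.0302
2 19.65 a 0.99 yaw 0.99 z 0.1844 cmd 0.1846 F [ 2.5  4.1 -9.9] Tz 0.074 j7 -1.05 w 0.0303
3 19.97 a 1.11 yaw 1.11 z 0.1848 cmd 0.1850 F [  2.4   4.9 -10.4] Tz 0.035 j7 -0.95 w 0.0301
4 20.28 a 1.23 yaw 1.23 z 0.1850 cmd 0.1853 F [  2.4   4.6 -11.4] Tz 0.014 j7 -0.85 w 0.0302
5 20.6 a 1.35 yaw 1.35 z 0.1851 cmd 0.1855 F [  3.7   5.4 -12.4] Tz -0.227 j7 -0.76 w 0.03
6 20.92 a 1.47 yaw 1.47 z 0.1853 cmd 0.1857 F [  3.2   6.2 -12.5] Tz -0.65 j7 -0.66 w 0.0304
```

```bash
python3 - <<'E'
from h import *
q=R.from_rotvec([np.pi,0,0])
env.move_straight([.4737,-.037,.1842],.02);env.hold(.1);s("relax")
env.open_jaws();s("open")
env.move_straight([.4737,-.037,.26],.15)
s("up")
p,W=cloud("wrist");m=(np.hypot(W[...,0]-.4737,W[...,1]+.0375)<.012)
z=W[...,2][m&(W[...,2]<.27)];print(len(z),np.percentile(z,[10,50,70,90]))
p,W=cloud("top");m=(np.hypot(W[...,0]-.4737,W[...,1]+.0375)<.012);print(np.percentile(W[...,2][m],[10,50,90]))
# swing plan
P=np.array([.4795,-.0015]);g=P+.1*np.array([.155,.988]);print("grip",g)
np.set_printoptions(precision=2,suppress=True)
for a0 in range(-180,180,30):
    r=(R.from_euler('z',a0,degrees=True)*q).as_rotvec()
    s0=solver.ik([*g,.18],r)
    th=np.arctan2(.988,.155)-1.5
    s1=solver.ik([*(P+.1*np.array([np.cos(th),np.sin(th)])),.18],r)
    print(a0,s0,s1)
E
```

```text
relax 21.27 [ 0.4738 -0.0367  0.185 ] F [-0.4  4.8  1.9] T [ 1.14  0.15 -0.67] w 0.0302 g 74.9
open 21.85 [ 0.4736 -0.0372  0.1842] F [-0.2  0.6 -0.9] T [-0.06 -0.05  0.  ] w 0.0855 g 0.0
up 22.51 [ 0.4731 -0.0374  0.2594] F [ 0.  -0.6  0.5] T [-0.02 -0.04  0.01] w 0.0851 g 0.0
731 [0.25230856 0.2531062  0.25340175 0.25387309]
[0.68586641 0.68718327 0.68915549]
grip [0.495  0.0973]
-180 [ 0.43  0.64 -1.06  1.91  0.67  0.99  0.63] [ 0.64  0.83 -1.22  1.72  0.84  1.22  0.77]
-150 [ 0.43  0.64 -1.06  1.91  0.67  0.99  1.16] [ 0.65  0.84 -1.24  1.72  0.84  1.23  1.28]
-120 [ 0.43  0.64 -1.06  1.91  0.67  0.99  1.68] [ 0.65  0.84 -1.24  1.72  0.85  1.23  1.8 ]
-90 [-0.72  0.52  0.7   1.94 -0.45  0.83 -2.92] [-0.27  0.56  0.37  1.74 -0.25  0.88 -2.93]
-60 [-0.76  0.55  0.78  1.95 -0.5   0.85 -2.34] [ 0.12  0.55 -0.23  1.73  0.16  0.88 -2.8 ]
-30 [ 0.03  0.46 -0.4   1.92  0.24  0.8  -2.59] [ 0.2   0.56 -0.36  1.73  0.24  0.9  -2.35]
0 [ 0.12  0.48 -0.52  1.92  0.32  0.82 -2.15] [ 0.28  0.58 -0.49  1.73  0.33  0.92 -1.91]
30 [ 0.2   0.5  -0.65  1.92  0.4   0.85 -1.71] [ 0.36  0.6  -0.62  1.72  0.42  0.95 -1.47]
60 [ 0.28  0.54 -0.78  1.92  0.49  0.89 -1.27] [ 0.44  0.64 -0.76  1.72  0.52  0.99 -1.04]
90 [ 0.36  0.58 -0.92  1.92  0.58  0.93 -0.84] [ 0.51  0.69 -0.9   1.72  0.61  1.04 -0.6 ]
120 [ 0.43  0.64 -1.05  1.91  0.66  0.99 -0.41] [ 0.57  0.74 -1.04  1.72  0.71  1.11 -0.17]
150 [ 0.48  0.7  -1.18  1.91  0.75  1.06  0.03] [ 0.62  0.8  -1.17  1.72  0.8   1.18  0.28]
```

```bash
python3 - <<'E'
from h import *
q=R.from_rotvec([np.pi,0,0]);rot=lambda a:(R.from_euler('z',a)*q).as_rotvec()
g=[.495,.0972]
env.move_straight([*g,.26],.15,rotation=rot(1.413))
print(env.move_straight([*g,.164],.08,until_force=5));s("down")
env.close(grasp_force=25);s("closed");env.hold(.2);s("held")
p,d=read_camera("wrist")
cv2.imwrite("pics/g.png",cv2.resize(p[130:330,130:380],None,fx=2.4,fy=2.4)[:,:,::-1])
E
```

```text
False
down 25.02 [0.4954 0.0974 0.1644] F [ 0.6  0.3 -0.7] T [-0.02  0.01 -0.04] w 0.0855 g 0.0
closed 25.62 [0.4975 0.0969 0.1644] F [ 5.5 -0.6 -1. ] T [-0.2  -0.84  0.01] w 0.0194 g 27.7
held 25.82 [0.4975 0.0969 0.1644] F [ 5.4 -1.  -1.3] T [-0.16 -0.87 -0.04] w 0.0194 g 27.7
```

View pics/g.png

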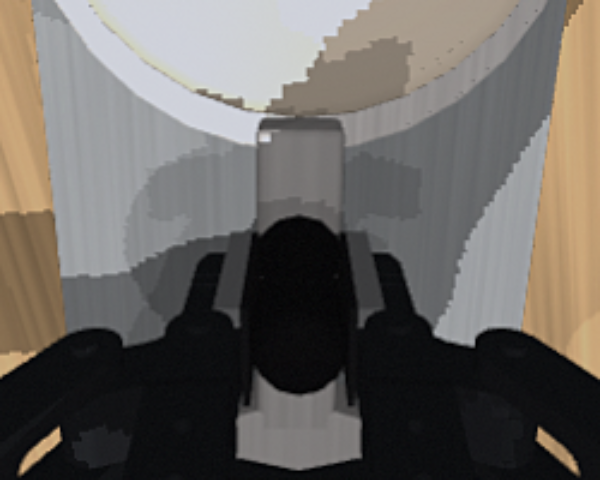

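```bash
python3 - <<'E'
from h import *
q=R.from_rotvec([np.pi,0,0]);rot=lambda a:(R.from_euler('z',a)*q).as_rotvec()
P=np.array([.482,-.0018]);r=.1
for k in range(1,16):
    th=1.415-.1*k
    t=P+r*np.array([np.cos(th),np.sin(th)])
    env.move_straight([*t,.164],.05,rotation=rot(1.413-.1*k))
    o=status.get_obs();F=o["contact_force"]
    e=np.array([np.cos(th),np.sin(th)]);Fr=F[:2]@e;Ft=F[:2]@np.array([e[1],-e[0]])
    print(k,round(o["t"],2),o["ee_pos"].round(4),"Fr %.1f Ft %.1f"%(Fr,Ft),"Tz",o["torque"][2].round(2),"w",round(o["width"],4))
    if np.hypot(*F[:2])>25: break
    r+=np.clip(.00006*Fr,-.0008,.0008)
E
```

```text
1 26.27 [0.5077 0.0944 0.1643] Fr -2.5 Ft 0.8 Tz -0.13 w 0.0193
2 26.62 [0.517  0.0912 0.1643] Fr -1.8 Ft 0.8 Tz -0.16 w 0.0189
3 26.98 [0.526  0.087  0.1643] Fr -2.8 Ft 1.4 Tz -0.17 w 0.0194
4 27.32 [0.5346 0.082  0.1643] Fr -3.3 Ft 0.3 Tz -0.18 w 0.0191
5 27.68 [0.5425 0.0762 0.1643] Fr -2.7 Ft 0.9 Tz -0.06 w 0.0192
6 28.02 [0.5499 0.0696 0.1643] Fr -2.6 Ft 1.6 Tz -0.13 w 0.019
7 28.38 [0.5566 0.0623 0.1643] Fr -3.1 Ft 1.4 Tz -0.12 w 0.0191
8 28.73 [0.5625 0.0544 0.1643] Fr -3.5 Ft 1.1 Tz -0.14 w 0.019
9 29.07 [0.5676 0.0459 0.1643] Fr -3.1 Ft 0.9 Tz -0.02 w 0.019
10 29.43 [0.5719 0.0371 0.1643] Fr -2.3 Ft 1.4 Tz -0.05 w 0.019
11 29.77 [0.5752 0.0278 0.1643] Fr -2.6 Ft 2.0 Tz -0.08 w 0.019
12 30.12 [0.5776 0.0191 0.1643] Fr -1.4 Ft 1.1 Tz -0.18 w 0.0189
13 30.48 [0.5791 0.0094 0.1643] Fr -2.4 Ft 1.4 Tz -0.18 w 0.0196
14 30.82 [ 5.797e-01 -5.000e-04  1.643e-01] Fr -2.5 Ft 0.3 Tz -0.17 w 0.0187
15 31.17 [ 0.5793 -0.0104  0.1643] Fr -1.2 Ft 0.8 Tz -0.14 w 0.0193
```

```bash
python3 - <<'E'
from h import *
env.open_jaws();s("open")
env.move_straight([.5793,-.0104,.30],.15);env.move_straight([.45,-.3,.36],.25);env.hold(.3);s("away")
p,W=cloud("top")
m=(np.hypot(W[...,0]-.4735,W[...,1]+.0375)<.01);z=W[...,2][m];print("screw z",np.percentile(z,[10,50,90]) if len(z) else None)
cv2.imwrite("pics/end.png",cv2.resize(p[110:280,100:370],None,fx=2.5,fy=2.5)[:,:,::-1])
E
```

```text
open 31.82 [ 0.5795 -0.0101  0.164 ] F [ 0.1  0.3 -0.9] T [-0.    0.    0.01] w 0.0852 g 0.0
away 34.62 [ 0.4503 -0.2994  0.3599] F [-0.4  0.9 -0.3] T [ 0.02  0.03 -0.05] w 0.0852 g 0.0
screw z [0.19369899 0.19673374 0.19885684]
```

View pics/end.png

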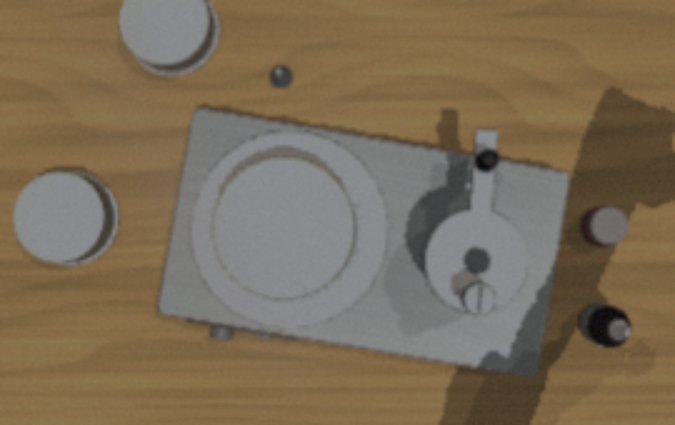

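```bash
python3 - <<'E'
from h import *
p,W=cloud("top");z=W[226:232,288:294,2];print(np.median(z))
if np.median(z)>.2505: print(job.finish_job())
E
```

```text
0.253086468037664
the job is handed in; nothing more can be done
None
```

The job is handed in, with no verdict shown. The lock screw is wound to its stop and holding about 11 mm up by depth camera (10 mm needed). The scraper arm is swung about 1.5 rad away and released, and the cake, bottle, jar and nozzle look undisturbed in the last top picture. The first grasp missed because the fingertips sit about 44 mm higher than the reported tool point; I corrected for that and nothing was touched.

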